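# Tip the tea carton flat in its drawer and push the drawer shut

### The job

The tall tea carton stands on end in the open drawer of the tea unit, so the drawer cannot close. With the fingertips, push it near its top so that it topples sideways and comes to lie flat in the empty part of the drawer, then push the drawer gently all the way shut. Nothing may be lifted or carried; the little spice jar stays standing in the drawer, and the things on the worktop stay where they are.

Things in the scene. Friction and masses are not known exactly. Their poses are not given: they have to be found in the camera images.
- tea_carton: White board tea carton with a brown label on each broad face, standing near the left or right end of the open drawer, turned up to 8 degrees to it. Width 60 mm (its x, front to back of the drawer), thickness 45 mm (its y, along the drawer's length), height 140 mm (its z). About 0.13 kg, evenly filled: it falls by itself once leaned 18 degrees over a long bottom edge. Origin: centre of its underside.
- carton_middle (a point): Centre of the tea carton's volume, 70 mm above its underside when it stands; it is 22.5 mm above the drawer floor when the carton lies flat on a broad face.
- tea_unit: Low brown wooden drawer unit fixed on the worktop, 235 mm deep (x), 346 mm wide (y), 110 mm high, two porcelain canisters fixed on its top at the back. Its drawer slides out along the unit's -x, towards the robot. Origin: centre of its underside. Inside, 76 mm are free above the drawer floor. Wall cabinets hang over it from z = 0.41 m up, their doors and knobs at x = 0.56 m and beyond.
- tea_unit_drawer0 (a joint): How far the drawer is open, in m: 0 fully shut (front panel against the unit), at most 0.162. It slides with about 1 N of friction and stays where it is left.
- drawer_floor (a point): Centre of the drawer's inner floor, moving with the drawer, axes as the unit's (x to the back, y to the left, z up). The floor is 22 mm above the worktop and 190 mm (x) by 304 mm (y) inside; walls 6 mm thick stand 66 mm above it. The front panel's outer face is 116 mm in front of this point, 340 mm wide, its top edge 75 mm above the floor.
- tea_unit_drawer0_handle (a point): Middle of the head of the round brass knob at the centre of the drawer's front panel, 35 mm in front of the panel's outer face and 72 mm above the worktop. The head is 28 mm across and its end lies 43 mm in front of the panel. The drawer can be pushed shut here or on the panel.
- spice_jar: Small glass spice jar with steel lid and paper label, 44 mm in diameter and 62 mm high, standing in the drawer near the end opposite to the carton. Origin: centre of its underside. It stays standing in the drawer.
- second_jar: Another such spice jar, 44 mm in diameter and 62 mm high, on the worktop to the left of the unit's drawer; leave alone. Origin: centre of its underside.
- mug: White mug, 80 mm across and 92 mm high, with a handle, on the worktop to the right of the drawer; leave alone. Origin: centre of its underside.
- teaspoon: Steel spoon 150 mm long lying on the worktop to the right of the drawer, pointing away from the robot; leave alone. Origin: middle of its length.
- phone: Black flip phone, closed, 46 x 95 x 19 mm, on the worktop to the left of the unit's drawer; leave alone. Origin: centre of its underside.

How it is judged:
By the outcome, as a careful person would: the job done as asked, in the order asked, and still so for the second after the job is handed in, with the robot touching nothing.
It also fails if it takes over 42 s, if anything falls off the work surface, if the arm or the gripper's body presses on something with over 40 N, if the wrist force passes 120 N, or if a joint passes its speed limit or range.

### The arm

A 6-joint arm with a two-finger parallel gripper is mounted at the origin on a cart in front of the work surface, level with it; the furniture and walls round the work are solid. World frame = base frame: x ahead of the robot, y to its left, z up, the work surface at z = 0. Lengths are in m, angles in degrees, forces in N, time in s.
With the tool pointing down it reaches from about 0.375 to 0.9 m from the base axis. Payload 3.1 kg.
Tool frame: the origin (TCP) lies at the very end of the fingers, on their centre line; the grasp point (between the pads) lies 19 mm behind it (bot.hold_point_z is the z of the grasp point in the tool frame, in m); z points along the fingers, y is the line along which they close (so a half turn about z gives the same grasp; the last joint's range is limited). The gripper opens to 87 mm and grips with 3 to 60 N. Pads are 19 mm wide; open, the fingers measure 117 mm over their backs; the gripper's body (75 mm by 190 mm) begins 51 mm behind the grasp point.
Start: joints at [-83.91, 30.224, 82.088, -0, 67.689, -10.227], TCP at [0.176, -0.6, 0.184] pointing down, gripper open.
Joint ranges: [-176.69, 176.69], [-43.24, 126.21], [12.49, 139.97], [-82, 262], [0, 151.66], [-163.58, 163.58]. Speed limits (degrees/s): [159.86, 159.86, 180, 180, 180, 180].

### API

Orientations are given as a 3x3 rotation matrix whose columns are the frame's x, y, z axes.
In Python, from rig import bot, capture, camera_model gives the robot as it stands.
- The arm moves only by the tool apply_moves, never from a script. Its argument "plan" is text: rows parted by semicolons, each of 6 numbers parted by spaces: the shift along the tool's x, y, z in units of 0.05 m (1.0 is 0.05 m), then the turn, a rotation vector about the tool's x, y, z in units of 360 degrees (1.0 is 360 degrees). In form: dx dy dz ax ay az; .... A call has 1 to 10 rows; each row shifts and turns the commanded pose from where the row before left it, along the tool's axes as they then stand; what a row does not reach is not made up. A row lasts 1/12 s, in which the tool goes at most 41.7 mm and 7.16 degrees, less where a joint would pass 70% of its speed; a pose out of reach is approached as far as the arm can. A call with a number of a shift or a turn outside -1 to 1 is refused whole. A call with a gripper value outside its range is refused whole. "gripper" is the gripper command: -1 is shut, 1 is fully open, values between are in proportion, set as the call begins (left out, the last holds). The fingers move at their own pace and stop on an object; the grip force is fixed at half the most. Time passes only in rows, so rows that do not move let the fingers close. It gives the time, the measured TCP pose, the force, the opening and the grip force at its end, in the units of the state.
- bot.read_state(): the state, without advancing time (a new reading comes with each control period).
- capture(name): name is "scene" or "top"; returns the picture (384x512x3 uint8, red, green, blue); there is no depth.
- camera_model(name): a dict with "vertical_fov" (degrees; the focal length in pixels is half the picture's height over the tangent of half this angle, whatever the lens; pixels are square), "cx", "cy" (the principal point, pixels), "position" and "rotation" of the camera in the world. Camera axes: x right, y down, z forward; pixel columns grow to the right and rows downward; lengths in m; the calibration is good to about 2 mm. A picture is of the moment at which its call begins. camera_model takes no time and is no camera call.
- bot.hand_in(): hands the job in; it is judged then, once.
The state is a dict: "time_s": time; "joint_positions": joint angles; "qvel": joint speeds; "tau": joint torques, N m; "position": TCP position; "tcp_rot": TCP orientation; "force": force on the tool from outside, world axes, zero at the start; "moment": the same for the moment, N m; "opening": opening from 0.0 (shut) to 1.0 (fully open); "grasp_force": force on a finger pad.
Only numpy, scipy, OpenCV 4.12 (cv2) and the standard library are available. Lean on these libraries where they do the work, as an engineer would, in place of code of your own. Each camera call takes 0.05 s, during which the arm holds its last target. There are 200 camera calls.

## Working session

There is one attempt and no reset: what is moved stays moved. The work goes in short steps, Python scripts to look and compute and a tool call to move; the robot and the scene stay as the last step left them, time stands still between calls to the robot, and variables do not carry over. Pictures are saved under pics/ and viewed, at most 10 in all, crops included, and the job is handed in when it is done.

Besides the shell and the picture viewer there is one more tool, called after "Call:" as a command line: name --argument value ..., lists and objects as JSON in quotes. apply_moves: Moves the arm, as the interface text tells. Its arguments: {"type":"object","properties":{"plan":{"type":"string"},"gripper":{"type":"number"}},"required":["plan"]}

```bash
ls; mkdir -p pics; python3 - <<'E'
from rig import bot,capture,camera_model
import cv2,numpy as np
for n in("scene","top"):
    im=capture(n); cv2.imwrite(f"pics/{n}0.png",cv2.resize(im[:,:,::-1],(800,600),interpolation=cv2.INTER_CUBIC))
    np.save(f"{n}0.npy",im)
    m=camera_model(n);print(n,m)
s=bot.read_state();print(s["time_s"],np.round(s["position"],3),np.round(s["tcp_rot"],3).tolist(),s["force"])
E
```

```text
pics
scene {'vertical_fov': 44.97853474824245, 'cx': 254.45250730043495, 'cy': 200.4682707493312, 'position': array([-0.60525736, -0.44271225,  0.70598401]), 'rotation': array([[ 0.51740157, -0.3652562 ,  0.77387566],
       [-0.85562815, -0.23561104,  0.46085563],
       [ 0.01400327, -0.90059722, -0.434429  ]])}
top {'vertical_fov': 44.5916147437052, 'cx': 256.5110893217763, 'cy': 180.1209625648762, 'position': array([0.29117532, 0.19765889, 1.39084861]), 'rotation': array([[ 0.0107819 , -0.98417861,  0.17685083],
       [-0.99963918, -0.00625733,  0.02612188],
       [-0.02460198, -0.17706866, -0.98389097]])}
0.1 [ 0.176 -0.599  0.183] [[0.96, 0.281, -0.0], [0.281, -0.96, 0.002], [0.0, -0.002, -1.0]] [-0.07271237  0.52934588  0.31292995]
```

View pics/scene0.png

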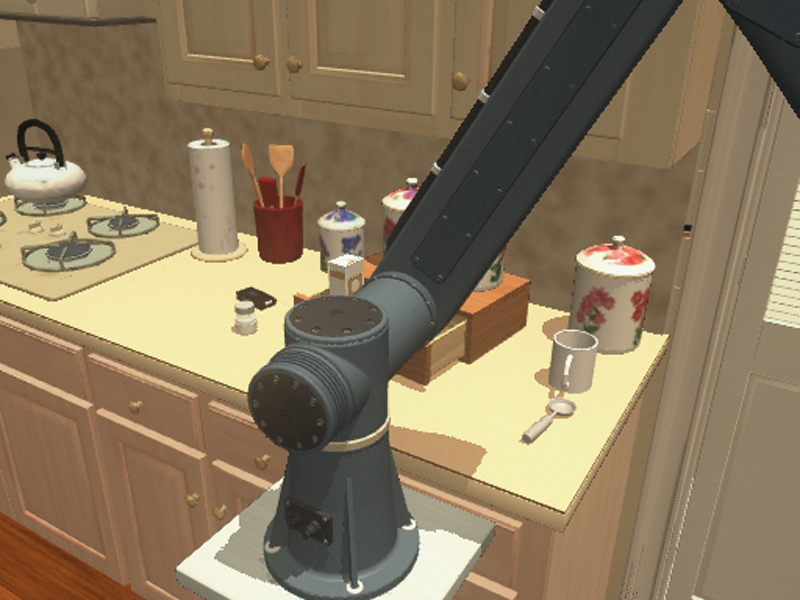

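View pics/top0.png

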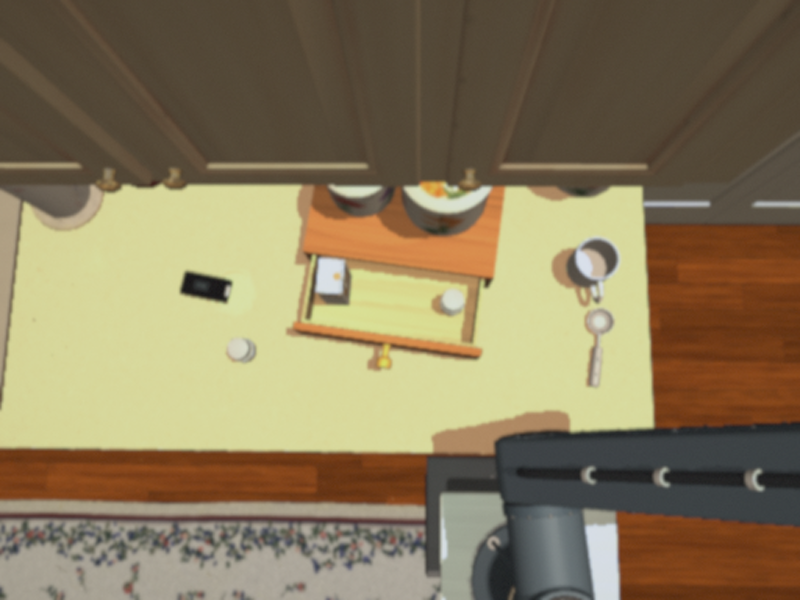

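The top view shows the drawer open towards the robot. The carton is at its left end with its top at about (330,275), the jar at about (452,300) and the knob at (384,358). I'll enlarge both views.

```bash
python3 - <<'E'
import cv2,numpy as np
t=np.load("top0.npy")[:,:,::-1]; c=t[135:240,180:325]
cv2.imwrite("pics/topc.png",cv2.resize(c,None,fx=5.5,fy=5.5,interpolation=cv2.INTER_CUBIC))
t=np.load("scene0.npy")[:,:,::-1]; c=t[155:245,185:305]
cv2.imwrite("pics/scenec.png",cv2.resize(c,None,fx=6,fy=6,interpolation=cv2.INTER_CUBIC))
E
```

```text
(no output)
```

View pics/topc.png

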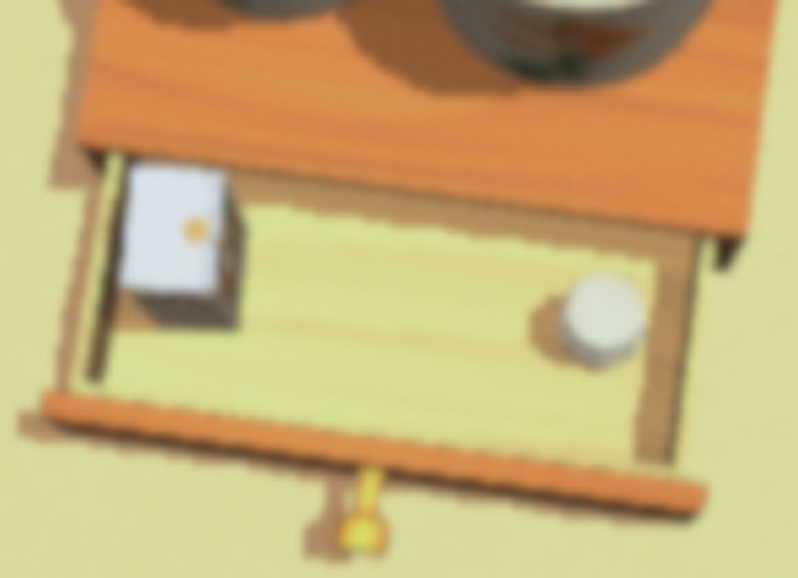

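View pics/scenec.png

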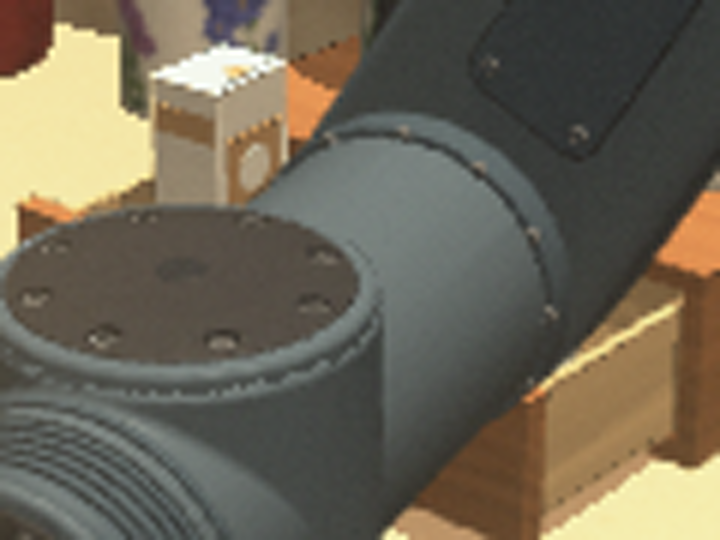

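The top crop shows the carton's top face at corners (133,165), (226,172), (218,293) and (120,288). It also shows the jar lid at (604,313), the knob at (362,533), and the unit's front edge from (80,148) to (745,237). The scene crop shows the carton's top corners at (152,75), (220,97), (287,63) and (215,45).

```bash
cat > h.py <<'E'
import numpy as np
from rig import camera_model
M={n:camera_model(n) for n in("scene","top")}
def ray(n,u,v):
    m=M[n];f=192/np.tan(np.radians(m["vertical_fov"]/2))
    d=m["rotation"]@np.array([(u-m["cx"])/f,(v-m["cy"])/f,1.]);return np.array(m["position"]),d/np.linalg.norm(d)
def at(n,u,v,z):
    p,d=ray(n,u,v);return p+d*(z-p[2])/d[2]
def proj(n,P):
    m=M[n];f=192/np.tan(np.radians(m["vertical_fov"]/2))
    q=m["rotation"].T@(np.array(P)-m["position"]);return np.array([m["cx"]+f*q[0]/q[2],m["cy"]+f*q[1]/q[2]])
def tri(a,b):
    p,d=a;q,e=b;s=np.linalg.lstsq(np.c_[d,-e],q-p,rcond=None)[0]
    A=p+s[0]*d;B=q+s[1]*e;return (A+B)/2,np.linalg.norm(A-B)
T=lambda u,v:(180+(u+.5)/5.5-.5,135+(v+.5)/5.5-.5)
S=lambda u,v:(185+(u+.5)/6-.5,155+(v+.5)/6-.5)
E
python3 - <<'E'
from h import *
np.set_printoptions(precision=4,suppress=True)
for nm,t,s in [("FL",(120,288),(152,75)),("FR",(218,293),(220,97)),("BR",(226,172),(287,63)),("BL",(133,165),(215,45))]:
    P,e=tri(ray("top",*T(*t)),ray("scene",*S(*s)));print(nm,P,e,at("top",*T(*t),.162))
for nm,t,z in [("jar",(604,313),.084),("knob",(362,533),.072),("knobtop",(362,533),.086),("unitL",(80,148),.11),("unitR",(745,237),.11),("panL",(46,412),.097),("panR",(693,510),.097),("panLback",(48,392),.097),("panRback",(707,485),.097),("wallL",(118,155),.088),("wallLf",(93,380),.088),("wallR",(697,240),.088),("wallRf",(672,462),.088)]:
    print(nm,at("top",*T(*t),z))
print("panR tri",tri(ray("top",*T(697,512)),ray("scene",*S(540,395))))
E
```

```text
FL [0.4925 0.3767 0.1633] 0.000526100208784238 [0.4926 0.3772 0.162 ]
FR [0.4899 0.3301 0.1621] 0.0017305710838004865 [0.4905 0.3294 0.162 ]
BR [0.5498 0.328  0.1618] 0.0022874352210041885 [0.5504 0.327  0.162 ]
BL [0.5523 0.3748 0.1614] 0.005033392736625388 [0.5536 0.3727 0.162 ]
jar [0.4941 0.1392 0.084 ]
knob [0.3814 0.2623 0.072 ]
knobtop [0.3804 0.2616 0.086 ]
unitL [0.5734 0.4075 0.11  ]
unitR [0.5293 0.0693 0.11  ]
panL [0.4393 0.4222 0.097 ]
panR [0.3927 0.0955 0.097 ]
panLback [0.4495 0.4216 0.097 ]
panRback [0.4052 0.0884 0.097 ]
wallL [0.5747 0.3912 0.088 ]
wallLf [0.457  0.4003 0.088 ]
wallR [0.5317 0.0917 0.088 ]
wallRf [0.4175 0.1052 0.088 ]
panR tri (array([0.3934, 0.0906, 0.0999]), np.float64(0.007432656161577999))
```

The triangulated heights (z ≈ 0.162) match the text, so the measurements hold. The drawer frame is yawed about −7.5°. The carton sits 107 mm left of the drawer's centre, and there is clear room to its right as far as the jar. I'll lift, align the tool with the drawer and tilt it 30° away from the cabinets. Then I'll push the carton from its left with closed fingers.

Call:
apply_moves --plan "0 0 -0.5 0 0 0.0165; 0 0 -0.5 0 0 0.0165; 0 0 -0.5 0 0 0.0165; 0 0 -0.3 0 0 0.0165; 0.5 -0.5 0 0 0 0; 0.6 -0.5 0 0 0 0; 0.6 -0.5 0 0 0 0; 0.5 -0.5 0 0 0 0; 0.3 -0.6 0 0 0 0; 0 -0.6 0 0 0 0" --gripper -1

```text
time_s: 0.93
position: [0.3231, -0.4561, 0.2736]
tcp_rot: [[0.992, -0.127, 0.001], [-0.127, -0.992, 0.0], [0.001, -0.0, -1.0]]
force: [0.4, -0.4, 0.3]
opening: 0.325
grasp_force: 0.0
```

Call:
apply_moves --plan "0 0 0 0 0.0167 0; 0 0 0 0 0.0167 0; 0 0 0 0 0.0167 0; 0 0 0 0 0.0167 0; 0 0 0 0 0.0167 0; 0 -0.7 0 0 0 0; 0 -0.7 0 0 0 0; 0 -0.7 0 0 0 0; 0 -0.7 0 0 0 0; 0 -0.7 0 0 0 0"

```text
time_s: 1.77
position: [0.3426, -0.282, 0.2737]
tcp_rot: [[0.858, -0.131, 0.496], [-0.114, -0.991, -0.064], [0.501, -0.001, -0.866]]
force: [-0.5, 0.2, 0.5]
opening: 0.005
grasp_force: 0.0
```

Call:
apply_moves --plan "0 -0.7 0 0 0 0; 0 -0.7 0 0 0 0; 0 -0.7 0 0 0 0; 0 -0.7 0 0 0 0; 0 -0.7 0 0 0 0; 0 -0.7 0 0 0 0; 0 -0.7 0 0 0 0; 0 -0.7 0 0 0 0; 0 -0.7 0 0 0 0; 0 -0.7 0 0 0 0"

```text
time_s: 2.6
position: [0.3824, 0.0291, 0.2728]
tcp_rot: [[0.862, -0.131, 0.489], [-0.113, -0.991, -0.065], [0.494, 0.001, -0.87]]
force: [-0.4, -0.8, -0.3]
opening: 0.007
grasp_force: 0.0
```

Call:
apply_moves --plan "0 -0.7 0 0 0 0; 0 -0.7 0 0 0 0; 0 -0.7 0 0 0 0; 0 -0.7 0 0 0 0; 0 -0.7 0 0 0 0; 0 -0.7 0 0 0 0; 0 -0.7 0 0 0 0; 0 -0.7 0 0 0 0; 0 0 0 0 0 0; 0 0 0 0 0 0"

```text
time_s: 3.43
position: [0.4142, 0.2664, 0.2707]
tcp_rot: [[0.867, -0.129, 0.481], [-0.111, -0.992, -0.065], [0.485, 0.003, -0.875]]
force: [0.5, 0.2, -1.5]
opening: 0.007
grasp_force: 0.0
```

```bash
cat >> h.py <<'E'
a=np.radians(-7.5);XU=np.array([np.cos(a),np.sin(a),0]);YU=np.array([-np.sin(a),np.cos(a),0]);F=np.array([.5307,.2428,.022])
def go(x,y,z):
    from rig import bot
    s=bot.read_state();p=np.array(s["position"]);R=np.array(s["tcp_rot"])
    t=F+x*XU+y*YU;t[2]=z;d=p-F
    print("t",s["time_s"],"pos",p.round(4),"drawer",(d@XU).round(4),(d@YU).round(4),"F",np.round(s["force"],1),"\nunits",(R.T@(t-p)/.05).round(3))
E
python3 -c "
from h import *
go(-.008,.17,.25);go(-.008,.17,.132)"
```

```text
t 3.4333 pos [0.4142 0.2664 0.2707] drawer -0.1186 0.0082 F [ 0.5  0.2 -1.5] 
units [ 1.743 -3.233  1.43 ]
t 3.4333 pos [0.4142 0.2664 0.2707] drawer -0.1186 0.0082 F [ 0.5  0.2 -1.5] 
units [ 0.598 -3.24   3.494]
```

Call:
apply_moves --plan "0 -0.65 0 0 0 0; 0 -0.65 0 0 0 0; 0 -0.65 0 0 0 0; 0 -0.65 0 0 0 0; 0 -0.65 0 0 0 0; 0.44 0 0.36 0 0 0; 0.44 0 0.36 0 0 0; 0.44 0 0.36 0 0 0; 0.44 0 0.36 0 0 0; 0 0 0 0 0 0"

```text
time_s: 4.27
position: [0.5515, 0.407, 0.2497]
tcp_rot: [[0.866, -0.138, 0.481], [-0.119, -0.99, -0.07], [0.486, 0.003, -0.874]]
force: [0.9, -0.3, 1.1]
opening: 0.004
grasp_force: 0.0
```

```bash
python3 -c "
from h import *
go(-.008,.17,.25);go(-.008,.17,.132)
from rig import capture;import cv2
im=capture('top')[:,:,::-1][100:240,160:346]
cv2.imwrite('pics/a.png',cv2.resize(im,None,fx=4,fy=4,interpolation=cv2.INTER_CUBIC))"
```

```text
t 4.2667 pos [0.5515 0.407  0.2497] drawer -0.0008 0.1655 F [ 0.9 -0.3  1.1] 
units [-0.123 -0.088 -0.076]
t 4.2667 pos [0.5515 0.407  0.2497] drawer -0.0008 0.1655 F [ 0.9 -0.3  1.1] 
units [-1.27  -0.096  1.987]
```

View pics/a.png

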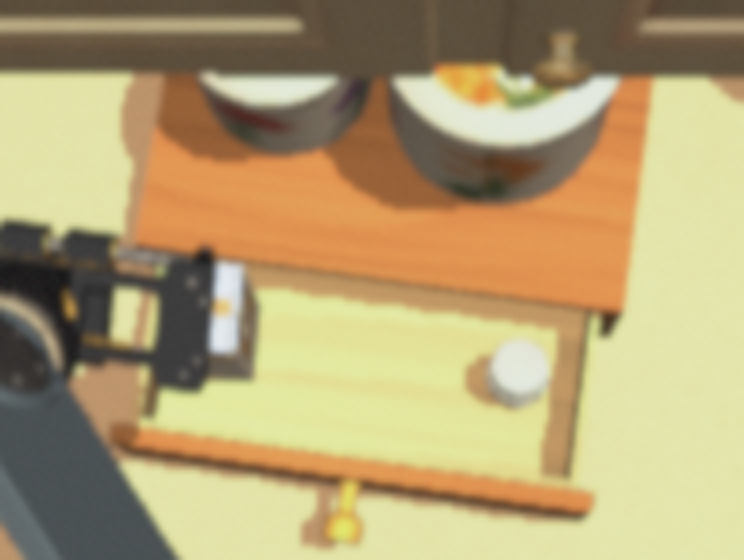

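The hand is above and to the left of the carton, the drawer is unchanged, and the jar lid is at (520,372). I'll descend beside the carton.

Call:
apply_moves --plan "-0.26 -0.1 0.4 0 0 0; -0.25 0 0.4 0 0 0; -0.25 0 0.4 0 0 0; -0.25 0 0.4 0 0 0; -0.25 0 0.4 0 0 0; 0 0 0 0 0 0; 0 0 0 0 0 0"

```text
time_s: 4.9
position: [0.5399, 0.4148, 0.1318]
tcp_rot: [[0.868, -0.133, 0.479], [-0.114, -0.991, -0.069], [0.483, 0.005, -0.875]]
force: [1.4, 0.6, -0.0]
opening: 0.007
grasp_force: 0.0
```

```bash
python3 -c "
from h import *
go(-.008,.15,.132);go(-.008,.11,.132)"
```

```text
t 4.9 pos [0.5399 0.4148 0.1318] drawer -0.0133 0.1717 F [ 1.4  0.6 -0. ] 
units [0.096 0.434 0.051]
t 4.9 pos [0.5399 0.4148 0.1318] drawer -0.0133 0.1717 F [ 1.4  0.6 -0. ] 
units [0.095 1.234 0.055]
```

Call:
apply_moves --plan "0.05 0.12 0.03 0 0 0; 0.04 0.12 0.03 0 0 0; 0 0.12 0 0 0 0; 0 0.1 0 0 0 0; 0 0.1 0 0 0 0; 0 0.1 0 0 0 0; 0 0.1 0 0 0 0; 0 0.1 0 0 0 0; 0 0.1 0 0 0 0; 0 0 0 0 0 0"

```text
time_s: 5.73
position: [0.5397, 0.367, 0.1322]
tcp_rot: [[0.867, -0.133, 0.48], [-0.115, -0.991, -0.067], [0.485, 0.003, -0.874]]
force: [-0.1, -0.5, 0.1]
opening: 0.004
grasp_force: 0.1
```

```bash
python3 -c "
from h import *
go(-.008,.11,.132)
from rig import capture;import cv2
im=capture('top')[:,:,::-1][100:240,160:346]
im2=capture('scene')[:,:,::-1][135:275,160:346]
cv2.imwrite('pics/b.png',cv2.resize(np.hstack([im,im2]),(800,300),interpolation=cv2.INTER_CUBIC))"
```

```text
t 5.7333 pos [0.5397 0.367  0.1322] drawer -0.0073 0.1243 F [-0.1 -0.5  0.1] 
units [-0.015  0.286 -0.002]
```

View pics/b.png

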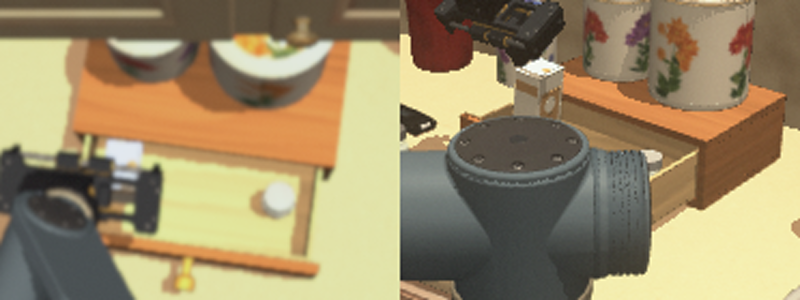

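The carton is still up beside the fingers, with its top at about (125,155) in the left image. I'll keep pushing gently.

Call:
apply_moves --plan "0 0.1 0 0 0 0; 0 0.1 0 0 0 0; 0 0.1 0 0 0 0; 0 0.1 0 0 0 0; 0 0 0 0 0 0; 0 0 0 0 0 0"

```text
time_s: 6.33
position: [0.5375, 0.3479, 0.1325]
tcp_rot: [[0.867, -0.133, 0.481], [-0.115, -0.991, -0.066], [0.486, 0.002, -0.874]]
force: [-0.4, -0.2, -0.3]
opening: 0.007
grasp_force: 0.0
```

```bash
python3 -c "
from h import *
go(-.008,.11,.132)
from rig import capture;import cv2
im=capture('top')[:,:,::-1][100:240,160:346]
im2=capture('scene')[:,:,::-1][135:275,160:346]
cv2.imwrite('pics/c.png',cv2.resize(np.hstack([im,im2]),(800,300),interpolation=cv2.INTER_CUBIC))"
```

```text
t 6.3333 pos [0.5375 0.3479 0.1325] drawer -0.0069 0.1051 F [-0.4 -0.2 -0.3] 
units [-0.023 -0.099 -0.002]
```

View pics/c.png

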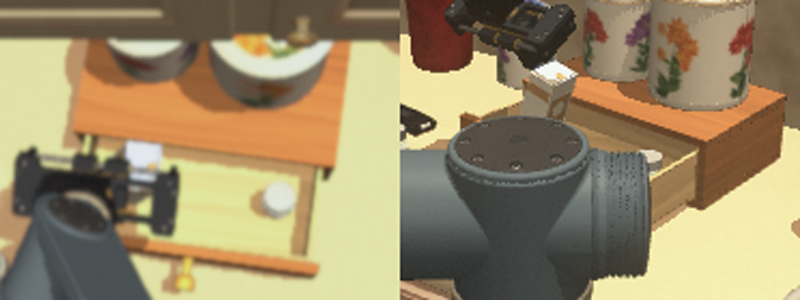

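The carton is leaning, with its top tilted right in the scene view. A little more will tip it.

Call:
apply_moves --plan "0 0.1 0 0 0 0; 0 0.1 0 0 0 0; 0 0.1 0 0 0 0; 0 0.1 0 0 0 0; 0 0 0 0 0 0; 0 0 0 0 0 0; 0 0 0 0 0 0; 0 0 0 0 0 0"

```text
time_s: 7.1
position: [0.5352, 0.3288, 0.1327]
tcp_rot: [[0.866, -0.132, 0.482], [-0.115, -0.991, -0.066], [0.486, 0.001, -0.874]]
force: [-0.1, -0.2, 0.4]
opening: 0.007
grasp_force: 0.0
```

```bash
python3 -c "
from h import *
go(-.008,.17,.132)
from rig import capture;import cv2
im=capture('top')[:,:,::-1][100:240,160:346]
im2=capture('scene')[:,:,::-1][135:275,160:346]
cv2.imwrite('pics/d.png',cv2.resize(np.hstack([im,im2]),(800,300),interpolation=cv2.INTER_CUBIC))"
```

```text
t 7.1 pos [0.5352 0.3288 0.1327] drawer -0.0068 0.0858 F [-0.1 -0.2  0.4] 
units [-0.03  -1.684 -0.003]
```

View pics/d.png

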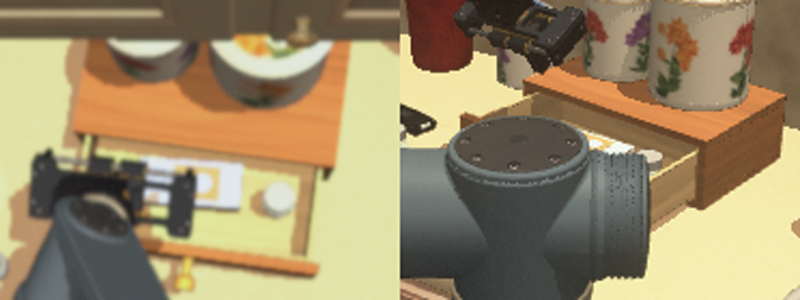

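The carton lies flat at (140–243, 160–205) in the left image, with the jar standing at (278,198). I'll retreat up and back, then straighten the tool.

Call:
apply_moves --plan "0.29 0 -0.52 0 0 0; 0.29 0 -0.52 0 0 0; 0.29 0 -0.52 0 0 0; 0.29 0 -0.52 0 0 0; -0.57 0.29 -0.31 0 0 0; -0.57 0.29 -0.31 0 0 0; -0.57 0.29 -0.31 0 0 0; -0.57 0.29 -0.31 0 0 0; -0.57 0.29 -0.31 0 0 0; -0.57 0.29 -0.31 0 0 0"

```text
time_s: 8.03
position: [0.3291, 0.2676, 0.25]
tcp_rot: [[0.866, -0.133, 0.481], [-0.116, -0.991, -0.066], [0.486, 0.001, -0.874]]
force: [-0.2, 0.4, -0.4]
opening: 0.006
grasp_force: 0.0
```

Call:
apply_moves --plan "0 0 0 0 -0.016 0; 0 0 0 0 -0.016 0; 0 0 0 0 -0.016 0; 0 0 0 0 -0.016 0; 0 0 0 0 -0.016 0; 0 0 0 0 0 0; 0 0 0 0 0 0"

```text
time_s: 8.62
position: [0.3319, 0.2673, 0.2496]
tcp_rot: [[0.991, -0.136, 0.018], [-0.136, -0.991, -0.006], [0.019, 0.004, -1.0]]
force: [-1.4, -0.1, 0.3]
opening: 0.006
grasp_force: 0.0
```

```bash
python3 -c "
from h import *
from rig import bot
go(-.2,0,.067); print(np.round(bot.read_state()['tcp_rot'],3))
from rig import capture;import cv2
im=capture('top')[:,:,::-1][120:260,160:346]
im2=capture('scene')[:,:,::-1][135:275,160:346]
cv2.imwrite('pics/e.png',cv2.resize(np.hstack([im,im2]),(800,300),interpolation=cv2.INTER_CUBIC))"
```

```text
t 8.6167 pos [0.3319 0.2673 0.2496] drawer -0.2003 -0.0016 F [-1.4 -0.1  0.3] 
units [-0.063 -0.046  3.652]
[[ 0.991 -0.136  0.018]
 [-0.136 -0.991 -0.006]
 [ 0.019  0.004 -1.   ]]
```

View pics/e.png

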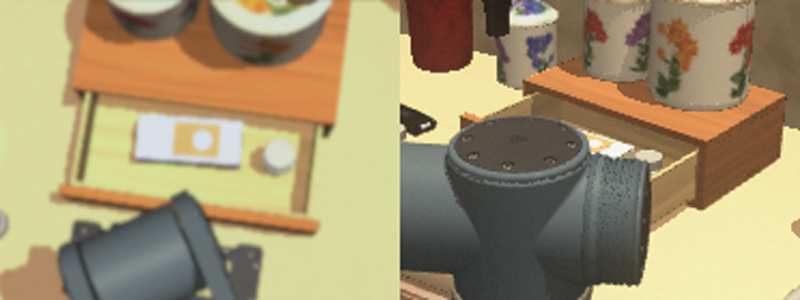

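The carton is flat at (135–242, 113–165), the jar is standing at (280,155), and the drawer is clear. I'll descend in front of the knob.

Call:
apply_moves --plan "-0.01 -0.01 0.6 0 0 0; -0.01 -0.01 0.6 0 0 0; -0.01 -0.01 0.6 0 0 0; -0.01 0 0.6 0 0 0; -0.01 0 0.6 0 0 0; -0.01 0 0.6 0 0 0; 0 0 0 0 0 0; 0 0 0 0 0 0"

```text
time_s: 9.38
position: [0.3285, 0.2682, 0.0692]
tcp_rot: [[0.991, -0.132, 0.013], [-0.132, -0.991, -0.008], [0.014, 0.006, -1.0]]
force: [0.0, -0.7, 0.5]
opening: 0.001
grasp_force: 0.0
```

Call:
apply_moves --plan "0.15 0 0 0 0 0; 0.15 0 0 0 0 0; 0.12 0 0 0 0 0; 0.12 0 0 0 0 0; 0.12 0 0 0 0 0; 0.12 0 0 0 0 0; 0.12 0 0 0 0 0; 0.12 0 0 0 0 0; 0 0 0 0 0 0"

```text
time_s: 10.13
position: [0.3836, 0.2619, 0.0708]
tcp_rot: [[0.991, -0.135, 0.019], [-0.135, -0.991, -0.005], [0.019, 0.002, -1.0]]
force: [1.3, 1.0, -0.2]
opening: 0.008
grasp_force: 0.0
```

```bash
python3 -c "
from h import *
go(-.04,0,.067)"
```

```text
t 10.1333 pos [0.3836 0.2619 0.0708] drawer -0.1483 -0.0003 F [ 1.3  1.  -0.2] 
units [ 2.164 -0.015  0.119]
```

Call:
apply_moves --plan "0.12 0 0.01 0 0 0; 0.13 0 0.01 0 0 0; 0.13 0 0.01 0 0 0; 0.13 0 0.01 0 0 0; 0.13 0 0.01 0 0 0; 0.13 0 0.01 0 0 0; 0.13 0 0.01 0 0 0; 0.13 0 0 0 0 0; 0.12 0 0 0 0 0; 0.1 0 0 0 0 0"

```text
time_s: 10.97
position: [0.4445, 0.2533, 0.0683]
tcp_rot: [[0.991, -0.134, 0.017], [-0.134, -0.991, -0.006], [0.018, 0.003, -1.0]]
force: [0.1, -0.2, -0.0]
opening: 0.008
grasp_force: 0.0
```

```bash
python3 -c "
from h import *
go(-.04,0,.067)
from rig import capture;import cv2
im=capture('top')[:,:,::-1][100:240,160:346]
im2=capture('scene')[:,:,::-1][135:275,160:346]
cv2.imwrite('pics/f.png',cv2.resize(np.hstack([im,im2]),(800,300),interpolation=cv2.INTER_CUBIC))"
```

```text
t 10.9667 pos [0.4445 0.2533 0.0683] drawer -0.0869 -0.0008 F [ 0.1 -0.2 -0. ] 
units [ 0.937 -0.02   0.043]
```

View pics/f.png

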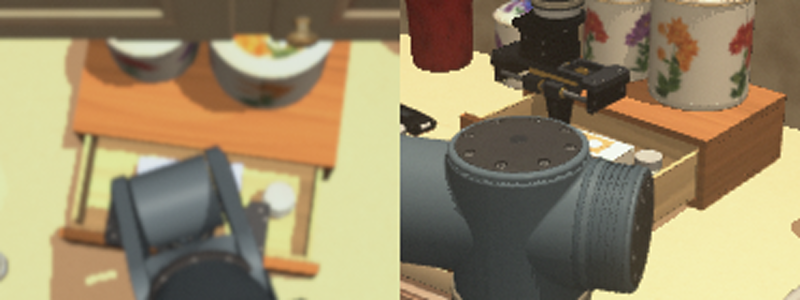

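The picture seems to show the panel unmoved, with its right end still at (318,268), although the tool advanced about 110 mm with no force. I'll check that numerically before going on.

```bash
python3 - <<'E'
from h import *
from rig import capture,bot
import cv2
p=np.array(bot.read_state()["position"])
im=capture("top");np.save("top1.npy",im);t0=np.load("top0.npy")
s=capture("scene");np.save("scene1.npy",s)
print("tcp px top",proj("top",p).round(1),"scene",proj("scene",p).round(1),"body bottom scene",proj("scene",p+[0,0,.07]).round(1))
for q in (p+[0,0,.07],): print("body bottom top",proj("top",q).round(1))
# panel right-end: orange rows along column strips, before and now
for c in (292,296,300,304):
    for nm,I in(("0",t0),("1",im)):
        h=cv2.cvtColor(I,cv2.COLOR_RGB2HSV)[:,c]
        m=[r for r in range(150,245) if 5<h[r,0]<15 and h[r,1]>140 and h[r,2]>120]
        print(c,nm,m)
for nm,x in(("panel R front top now",-.116),("if moved",-.01)):
    P=F+x*XU-.165*YU;P[2]=.097;print(nm,proj("top",P).round(1))
d=np.abs(im.astype(int)-t0).sum(2)>90
print("changed rows/cols in jar/wall region", d[150:235,285:312].mean())
E
```

```text
tcp px top [248.9 209.2] scene [234.3 209.2] body bottom scene [234.2 188.2]
body bottom top [247.9 206.2]
292 0 [150, 151, 152, 153, 154, 155, 156, 157, 158, 159, 160, 161, 162, 163, 164, 165, 166, 167, 168, 169, 170, 171, 172, 173, 174, 222, 223, 224, 225, 226]
292 1 [150, 151, 152, 153, 154, 155, 156, 157, 158, 159, 160, 161, 162, 163, 164, 165, 166, 167, 168, 169, 170, 171, 172, 173, 174, 222, 223, 224, 225, 226]
296 0 [150, 151, 152, 153, 154, 155, 156, 157, 158, 159, 160, 161, 162, 163, 164, 165, 166, 167, 168, 169, 170, 171, 172, 173, 174, 175, 222, 223, 224, 225, 226]
296 1 [150, 151, 152, 153, 154, 155, 156, 157, 158, 159, 160, 161, 162, 163, 164, 165, 166, 167, 168, 169, 170, 171, 172, 173, 174, 175, 223, 224, 225, 226, 227]
300 0 [150, 151, 152, 153, 154, 155, 156, 157, 158, 159, 160, 161, 162, 163, 164, 165, 166, 167, 168, 169, 170, 171, 172, 173, 174, 175, 223, 224, 225, 226, 227]
300 1 [150, 151, 152, 153, 154, 155, 156, 157, 158, 159, 160, 161, 162, 163, 164, 165, 166, 167, 168, 169, 170, 171, 172, 173, 174, 175, 223, 224, 225, 226, 227]
304 0 [150, 151, 152, 153, 154, 155, 156, 157, 158, 159, 160, 161, 162, 163, 164, 165, 166, 167, 168, 169, 170, 171, 172, 173, 174, 175, 176, 223, 224, 225, 226, 227]
304 1 [150, 151, 152, 153, 154, 155, 156, 157, 158, 159, 160, 161, 162, 163, 164, 165, 166, 167, 168, 169, 170, 171, 172, 173, 174, 175, 176, 224, 225, 226, 227, 228]
panel R front top now [306.  226.8]
if moved [310.7 189.1]
changed rows/cols in jar/wall region 0.006535947712418301
```

```bash
python3 - <<'E'
from h import *
import cv2
print("proj tcp in e:",proj("scene",[.3319,.2673,.2496]).round(1))
g=cv2.cvtColor(cv2.imread("pics/e.png"),cv2.COLOR_BGR2GRAY)[:,400:]
g=cv2.resize(g,(186,140),interpolation=cv2.INTER_AREA)
print("cols 196..216 rows 135..160")
for r in range(0,26,1): print(135+r,g[r,36:57])
s=cv2.cvtColor(np.load("scene1.npy"),cv2.COLOR_RGB2GRAY)
print("now cols 224..246")
for r in range(180,197): print(r,s[r,222:250])
E
```

```text
proj tcp in e: [206.6 163.9]
cols 196..216 rows 135..160
135 [102  92  45  36  35  38  40  39  37  35  33  35  32  34  31  54 143 142
 122 109 127]
136 [ 99  99  86  40  34  39  38  38  34  33  34  34  32  33  31  51 131 130
 135 152 152]
137 [ 98  97  91  39  34  37  37  36  34  34  35  32  35  37  36  54 116 148
 162 167 149]
138 [ 97  97  90  41  34  37  39  36  35  35  34  35  35  35  44  94 143 176
 147 155 166]
139 [ 96  97  90  39  35  40  39  38  36  35  35  34  36  33  49 123 178 183
 130 138 146]
140 [ 98  99  92  48  37  37  39  40  37  37  36  34  34  33  64 173 209 204
 157 124 121]
141 [ 98  98 100  90  43  38  40  40  35  35  36  36  35  37  78 210 226 200
 168 146 135]
142 [100  99 103  95  41  39  40  41  36  37  37  36  36  37  81 216 231 218
 210 210 201]
143 [103 101 104  97  43  38  40  43  38  36  36  38  37  37  81 216 234 231
 231 231 232]
144 [103 103 107  99  43  38  41  41  38  37  36  36  36  37  81 216 235 231
 231 232 233]
145 [103 105 108  99  43  39  41  41  38  39  38  38  37  37  79 212 232 229
 228 232 232]
146 [103 104 107  99  42  38  41  42  38  
[... 2607 characters left out ...]
131  74  75  76  74  75  73  86 108  84  96  51  35  35  42 105
 104 107 106 109 108 108 108 107 107 107]
192 [ 77  79  77  77  77  75  77  78  75  77  77  76  77 110  95  53  52 134
 111 105 106 108 106 106 107 107 109 107]
193 [ 79  77  78  79  77  78  77  77  77  78  75  74  75  75  75 100 123 132
 144 144 132 113 104 105 105 107 108 107]
194 [ 79  80  78  76  79  77  76  77  77  76  79  76  78  63  65  69  87 109
 123 132 139 144 136 131 115 106 106 108]
195 [ 79  80  79  77  76  75  78  79  78  78  77  76  59  84  96  73  80  63
 100 125 160 180 173 147 148 134 114 115]
196 [ 78  78  78  77  77  78  79  80  78  77  77  77  78  88  87  92 104  72
  76  88 123 134 188 238 227 174 119 145]
```

In picture e the fingertip shows at row 152, but the reported TCP projects to row 164. So the real tip is about 35 mm higher than reported, and it passed over both the knob and the front panel. I'll lift, back off and come down about 35 mm lower.

Call:
apply_moves --plan "0 0 -0.6 0 0 0; 0 0 -0.6 0 0 0; 0 0 -0.6 0 0 0; -0.6 0 0 0 0 0; -0.6 0 0 0 0 0; -0.6 0 0 0 0 0; -0.5 0 0 0 0 0; 0 0 0 0 0 0; 0 0 0 0 0 0"

```text
time_s: 11.92
position: [0.3262, 0.2692, 0.1564]
tcp_rot: [[0.991, -0.132, 0.016], [-0.132, -0.991, -0.006], [0.017, 0.004, -1.0]]
force: [0.6, 0.9, -0.5]
opening: 0.002
grasp_force: 0.0
```

```bash
python3 - <<'E'
from h import *
from rig import capture,bot
import cv2
go(-.205,0,.035)
s=bot.read_state();print(np.round(s["joint_positions"],2))
p=np.array(s["position"]);q=proj("scene",p);print("tcp scene",q.round(1))
for dz in(.02,.03,.04,.05):print(dz,proj("scene",p+[0,0,dz]).round(1))
g=cv2.cvtColor(capture("scene"),cv2.COLOR_RGB2GRAY)
c=int(q[0]);r=int(q[1])
for k in range(r-24,r+4): print(k,*("#" if v<60 else "." for v in g[k,c-14:c+15]),sep="")
h=cv2.cvtColor(capture("top"),cv2.COLOR_RGB2HSV)[:,304]
print([k for k in range(180,245) if 5<h[k,0]<15 and h[k,1]>140 and h[k,2]>120])
E
```

```text
t 11.9167 pos [0.3262 0.2692 0.1564] drawer -0.2062 -0.0005 F [ 0.6  0.9 -0.5] 
units [-0.016 -0.019  2.427]
[ 24.92  17.17 112.02  -0.92  50.12 123.07]
tcp scene [205.9 195.8]
0.02 [205.6 189.2]
0.03 [205.5 185.9]
0.04 [205.4 182.6]
0.05 [205.3 179.2]
171........############.........
172........###########..........
173.........##########..........
174.........##########..........
175.........##########..........
176.........##########..........
177.........##########..........
178.........##########..........
179.........##########..........
180.........##########..........
181..........#########..........
182..........#########..........
183...........######............
184.............##..............
185.............................
186.............................
187.............................
188.............................
189.............................
190..........................#..
191.............................
192.............................
193.............................
194.............................
195.............................
196.............................
197.............................
198.............................
[223, 224, 225, 226, 227]
```

The 36 mm offset is confirmed and the drawer is undisturbed. I'll go down to a reported z ≈ 0.036.

Call:
apply_moves --plan "0 0 0.6 0 0 0; 0 0 0.6 0 0 0; 0 0 0.6 0 0 0; 0 0 0.6 0 0 0; 0 0 0 0 0 0; 0.2 0 0 0 0 0; 0.2 0 0 0 0 0; 0.12 0 0 0 0 0; 0.12 0 0 0 0 0; 0.12 0 0 0 0 0"

```text
time_s: 12.85
position: [0.3694, 0.2638, 0.0386]
tcp_rot: [[0.991, -0.135, 0.02], [-0.135, -0.991, -0.004], [0.02, 0.002, -1.0]]
force: [-1.1, 0.8, 1.2]
opening: 0.007
grasp_force: 0.7
```

Call:
apply_moves --plan "0.12 0 0 0 0 0; 0.12 0 0 0 0 0; 0.12 0 0 0 0 0; 0 0 0 0 0 0"

```text
time_s: 13.18
position: [0.3879, 0.2614, 0.0376]
tcp_rot: [[0.991, -0.134, 0.02], [-0.134, -0.991, -0.005], [0.02, 0.002, -1.0]]
force: [0.5, 0.1, -0.4]
opening: 0.004
grasp_force: 0.0
```

```bash
cat > chk.py <<'E'
from h import *
from rig import capture,bot
import cv2
go(-.04,0,.036)
im=cv2.cvtColor(capture("top"),cv2.COLOR_RGB2HSV)
for c in (200,296,304):
    h=im[:,c];print(c,[k for k in range(150,245) if 5<h[k,0]<15 and h[k,1]>140 and h[k,2]>120])
E
python3 chk.py
```

```text
t 13.1833 pos [0.3879 0.2614 0.0376] drawer -0.144 -0.0002 F [ 0.5  0.1 -0.4] 
units [ 2.079 -0.013  0.075]
200 [150, 151, 152, 153, 154, 155, 156, 157, 158, 159, 160, 161, 199, 200, 201, 202]
296 [150, 151, 152, 153, 154, 155, 156, 157, 158, 159, 160, 161, 162, 163, 164, 165, 166, 167, 168, 169, 170, 171, 172, 173, 174, 175, 212, 213, 214, 215, 216]
304 [150, 151, 152, 153, 154, 155, 156, 157, 158, 159, 160, 161, 162, 163, 164, 165, 166, 167, 168, 169, 170, 171, 172, 173, 174, 175, 176, 213, 214, 215, 216, 217]
```

The drawer is moving now: the panel has shifted 10 px, about 29 mm. I'll keep pushing gently.

Call:
apply_moves --plan "0.13 0 0 0 0 0; 0.13 0 0 0 0 0; 0.13 0 0 0 0 0; 0.13 0 0 0 0 0; 0.13 0 0 0 0 0; 0.13 0 0 0 0 0; 0.13 0 0 0 0 0; 0.13 0 0 0 0 0; 0.13 0 0 0 0 0; 0.13 0 0 0 0 0"

```text
time_s: 14.07
position: [0.4507, 0.2524, 0.0384]
tcp_rot: [[0.991, -0.134, 0.017], [-0.134, -0.991, -0.006], [0.018, 0.003, -1.0]]
force: [-0.9, 0.4, -0.4]
opening: 0.008
grasp_force: 0.7
```

```bash
python3 chk.py
```

```text
t 14.0667 pos [0.4507 0.2524 0.0384] drawer -0.0806 -0.0009 F [-0.9  0.4 -0.4] 
units [ 0.81  -0.022  0.062]
200 [150, 151, 152, 153, 154, 155, 156, 157, 158, 159, 160, 161, 177, 178, 179, 180]
296 [150, 152, 153, 154, 155, 156, 157, 158, 159, 160, 161, 162, 163, 164, 165, 166, 167, 168, 169, 170, 171, 172, 173, 174, 175, 190, 191, 192, 193, 194]
304 [150, 153, 154, 155, 156, 157, 158, 159, 160, 161, 162, 163, 164, 165, 166, 167, 168, 169, 170, 171, 172, 173, 174, 175, 176, 191, 192, 193, 194, 195]
```

Call:
apply_moves --plan "0.1 0 0 0 0 0; 0.1 0 0 0 0 0; 0.1 0 0 0 0 0; 0.1 0 0 0 0 0; 0.08 0 0 0 0 0; 0.06 0 0 0 0 0; 0.04 0 0 0 0 0; 0.04 0 0 0 0 0; 0.04 0 0 0 0 0; 0.04 0 0 0 0 0"

```text
time_s: 14.95
position: [0.4847, 0.2478, 0.039]
tcp_rot: [[0.991, -0.134, 0.017], [-0.134, -0.991, -0.006], [0.017, 0.003, -1.0]]
force: [-0.7, 0.5, -0.4]
opening: 0.003
grasp_force: 0.6
```

```bash
python3 chk.py
```

```text
t 14.95 pos [0.4847 0.2478 0.039 ] drawer -0.0463 -0.0011 F [-0.7  0.5 -0.4] 
units [ 0.125 -0.023  0.062]
200 [150, 151, 152, 153, 154, 155, 156, 157, 158, 159, 160, 161, 162, 163, 164, 165, 166, 167, 168]
296 [150, 152, 153, 154, 155, 156, 157, 158, 159, 160, 161, 162, 163, 164, 165, 166, 167, 168, 169, 170, 171, 172, 173, 174, 175, 176, 177, 178, 179, 180, 181, 182]
304 [150, 151, 153, 154, 155, 156, 157, 158, 159, 160, 161, 163, 164, 165, 166, 167, 168, 169, 170, 171, 172, 173, 174, 175, 176, 177, 178, 179, 180, 181, 182, 183]
```

Nearly shut. I'll continue in small steps until the force rises.

Call:
apply_moves --plan "0.03 0 0 0 0 0; 0.03 0 0 0 0 0; 0.03 0 0 0 0 0; 0.03 0 0 0 0 0; 0.03 0 0 0 0 0; 0 0 0 0 0 0"

```text
time_s: 15.5
position: [0.4856, 0.2474, 0.0389]
tcp_rot: [[0.991, -0.135, 0.005], [-0.135, -0.991, -0.006], [0.006, 0.005, -1.0]]
force: [-10.5, 5.6, 7.2]
opening: 0.006
grasp_force: 5.8
```

```bash
python3 chk.py
```

```text
t 15.5 pos [0.4856 0.2474 0.0389] drawer -0.0453 -0.0013 F [-10.5   5.6   7.2] 
units [ 0.106 -0.027  0.058]
200 [150, 151, 152, 153, 154, 155, 156, 157, 158, 159, 160, 161, 162, 163, 164, 165, 166, 167, 168]
296 [150, 152, 153, 154, 155, 156, 157, 158, 159, 160, 161, 162, 163, 164, 165, 166, 167, 168, 169, 170, 171, 172, 173, 174, 175, 176, 177, 178, 179, 180, 181]
304 [150, 153, 154, 155, 156, 157, 158, 159, 160, 161, 162, 163, 164, 165, 166, 167, 168, 169, 170, 171, 172, 173, 174, 175, 176, 177, 178, 179, 180, 181, 182]
```

The drawer has hit its stop (about 12 N, no gap left to the unit). I'll back off and raise the tool.

Call:
apply_moves --plan "-0.2 0 0 0 0 0; -0.5 0 0 0 0 0; -0.6 0 0 0 0 0; -0.6 0 0 0 0 0; -0.6 0 0 0 0 0; 0 0 -0.6 0 0 0; 0 0 -0.6 0 0 0; 0 0 0 0 0 0; 0 0 0 0 0 0; 0 0 0 0 0 0"

```text
time_s: 16.38
position: [0.368, 0.2639, 0.0971]
tcp_rot: [[0.991, -0.134, 0.019], [-0.134, -0.991, -0.005], [0.019, 0.003, -1.0]]
force: [-0.4, -0.8, -0.1]
opening: 0.005
grasp_force: 0.0
```

```bash
python3 chk.py; python3 - <<'E'
from h import *
from rig import capture
import cv2
im=capture("top")
h=cv2.cvtColor(im,cv2.COLOR_RGB2HSV)
for c in (200,205,245,270,290):
    print(c,h[158:190,c,2])
t0=np.load("top0.npy")
d=np.abs(im.astype(int)-t0).sum(2)
for n,(a,b,e,f) in dict(phone=(165,200,110,155),jar2=(210,236,140,168),mug=(145,195,355,400),spoon=(192,252,368,398)).items(): print(n,d[a:b,e:f].max(),(d[a:b,e:f]>90).mean().round(3))
E
```

```text
t 16.3833 pos [0.368  0.2639 0.0971] drawer -0.1641 -0.0003 F [-0.4 -0.8 -0.1] 
units [ 2.458 -0.018  1.27 ]
200 [150, 151, 152, 153, 154, 155, 156, 157, 158, 159, 160, 161, 162, 163, 164, 165, 166, 167, 168]
296 [150, 151, 152, 153, 154, 155, 156, 157, 158, 159, 160, 161, 162, 163, 164, 165, 166, 167, 168, 169, 170, 171, 172, 173, 174, 175, 176, 177, 178, 179, 180, 181]
304 [150, 151, 152, 153, 154, 155, 156, 157, 158, 159, 160, 161, 162, 163, 164, 165, 166, 167, 168, 169, 170, 171, 172, 173, 174, 175, 176, 177, 178, 179, 180, 181, 182]
200 [215 214 210 191 179 199 216 218 209 177 123  79  69  83 120 160 194 214
 220 222 221 222 221 222 222 222 222 221 222 222 222 222]
205 [216 214 213 208 190 187 210 219 218 207 170 115  74  69  91 133 168 190
 208 219 221 222 222 222 221 221 222 222 222 222 222 222]
245 [217 217 217 219 220 218 214 214 213 196 172 183 212 220 217 196 152 101
  73  76 103 143 171 186 193 196 196 195 194 189 185 183]
270 [221 221 220 219 219 220 221 220 217 216 216 217 211 191 185 205 219 220
 214 180 122  78  70  87 126 165 196 214 221 223 223 223]
290 [222 222 221 221 221 221 221 221 221 220 219 218 217 219 217 206 182 183
 207 217 216 209 172 116  74  69  93 132 167 189 208 219]
phone 24 0.0
jar2 24 0.0
mug 23 0.0
spoon 24 0.0
```

```bash
python3 -c "
from rig import bot
print(bot.hand_in())"
```

```text
the job is handed in; nothing more can be done
None
```

The carton was toppled and seen lying flat, and the drawer was pushed to its stop with about 12 N. The worktop items did not move and the job was handed in at about 16.4 s; my first push passed over the knob because the fingertip was about 36 mm higher than reported, and the jar, last seen standing mid-push, is out of view now the drawer is shut.

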